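# Cup brush out of the guarded carousel, tape measure into its bay

### The arm

A 6-joint arm with a two-finger parallel gripper is mounted at the origin on a cart in front of the work surface, level with it; the furniture and walls round the work are solid. World frame = base frame: x ahead of the robot, y to its left, z up, the work surface at z = 0. Lengths are in m, angles in degrees, forces in N, time in s.
With the tool pointing down it reaches from about 0.35 to 0.85 m from the base axis. Payload 8.1 kg.
Tool frame: the origin (TCP) lies between the finger pads; the fingertips stand 11 mm ahead of it and the grasp point (between the pads) lies 8 mm behind it; z points along the fingers, y is the line along which they close (so a half turn about z gives the same grasp; the last joint's range is limited). The gripper opens to 85 mm and grips with 20 to 120 N. Pads are 22 mm wide; open, the fingers measure 114 mm over their backs; the gripper's body (76 mm by 85 mm) begins 54 mm behind the grasp point. The pads swing forward as they close: fully open they stand 13 mm farther back than shut.
Start: joints at [-80.008, 7.471, 85.268, -0, 87.261, -4.893], TCP at [0.154, -0.58, 0.21] pointing down, gripper open.
Joint ranges: [-169.43, 169.43], [-51.17, 129.36], [1.28, 143.12], [-76.62, 256.62], [0, 156.53], [-152.29, 152.29]. Speed limits (degrees/s): [136.94, 136.94, 159.86, 180, 180, 180].

### API

Orientations are given as [roll, pitch, yaw] about the fixed x, y, z axes, in that order (R = Rz(yaw) Ry(pitch) Rx(roll)).
In Python, from rig import * gives the robot as it stands.
- The arm moves only by the shell command python3 -m handwheel 'ROWS' [FORCE]. ROWS is JSON, a list of rows, each a list of 7 numbers: the shift along the tool's x, y, z in m, then the turn, a rotation vector about the tool's x, y, z in rad, then the closure, from -1 (fully open) to 1 (shut). In form: [[tx, ty, tz, rx, ry, rz, claw], ...]. A call has 1 to 10 rows; each row shifts and turns the commanded pose from where the row before left it, along the tool's axes as they then stand; what a row does not reach is not made up. A row lasts 1/12 s, in which the tool goes at most 41.7 mm and 7.16 degrees, less where a joint would pass 70% of its speed; a pose out of reach is approached as far as the arm can. A call with a gripper value outside its range is refused whole. The fingers move at their own pace and stop on an object; FORCE is the grip in N (left out, the last holds). Time passes only in rows, so rows that do not move let the fingers close. It gives the time, the measured TCP pose, the force, the opening and the grip force at its end, in the units of the state.
- observe(): the state, without advancing time (a new reading comes with each control period).
- snapshot(name): name is "scene" or "top"; returns the picture (384x512x3 uint8, red, green, blue); there is no depth.
- camera_params(name): a dict with "fovy" (degrees; the focal length in pixels is half the picture's height over the tangent of half this angle, whatever the lens; pixels are square), "cx", "cy" (the principal point, pixels), "R" (3x3) and "t" (3): a world point X has camera coordinates R X + t. Camera axes: x right, y down, z forward; pixel columns grow to the right and rows downward; lengths in m; the calibration is good to about 2 mm. A picture is of the moment at which its call begins. camera_params takes no time and is no camera call.
- finish_job(): hands the job in; it is judged then, once.
The state is a dict: "time_s": time; "q": joint angles; "qd": joint speeds; "joint_torque": joint torques, N m; "tcp_pos": TCP position; "tool_rot": TCP orientation; "wrist_force": force on the tool from outside, world axes, zero at the start; "ft_torque": the same for the moment, N m; "opening": finger opening in m; "gripper_force": force on a finger pad.
Only numpy, scipy, OpenCV 4.12 (cv2) and the standard library are available. Lean on these libraries where they do the work, as an engineer would, in place of code of your own. Each camera call takes 0.05 s, during which the arm holds its last target. There are 200 camera calls.

### The job

Turn the carousel (the red crank handle on top drives it) until the bay with the wire cup brush faces the opening of the clear guard, then take the brush out and set it down upright in the grey tray. Put the tape measure from the bench away in the bay that this leaves empty, standing upright as it does now. Set both down without dropping them, and leave the other things in their bays and on the bench as they are.

Things in the scene. Friction and masses are not known exactly. Their poses are not given: they have to be found in the camera images.
- guard: fixed carousel stand with clear guard; origin on the bench, on the carousel's upright axis, z up. Guard: clear wall of radius 158 mm, 80 to 191 mm above the bench, and clear flat roof, 34 to 158 mm from the axis, 189 to 195 mm above the bench. Both leave one opening, 60 degrees to either side of the guard's own -x, open at front and top. Steel pan (radius 158 mm) 77 mm above the bench
- turntable (a joint): angle of the turntable, rad, 0 at the start, positive anticlockwise seen from above, range -7 to 7 (more than a full turn either way from any start); it turns stiffly (0.08 N m) and stays where it is left
- turntable_top (a point): centre of the turntable's top face, on the axis, 90 mm above the bench; turns with it, z up. Blue disc, radius 152 mm, rim 5 mm high; four bays, middles along its +x, +y, -x, -y, 105 mm from the axis; dividers 30 mm high, 3 mm thick, between them at 45, 135, 225, 315 degrees. Post on the axis (radius 11 mm, 18 mm at its foot) carries the crank, whose arm and hub end 210 mm above the bench
- crank_grip (a point): centre of the crank's upright red handle, a round sleeve 19 mm thick and 47 mm long (212 to 259 mm above the bench) that spins freely on its pin; 42 mm from the axis, above the divider between the turntable's +x and +y bays, above the guard's roof. Grasp it from above and lead it round the axis to turn the turntable
- cup_brush_center (a point): wire cup brush standing in one of the four bays, shank up, 76 mm diameter and 78 mm high; this point is on its axis half-way up (39 mm above its underside), its z axis points up. The wire cup takes up the lowest 30 mm; above it is a round steel shank of 10 mm diameter up to 78 mm: grasp it by the shank. 0.2 kg
- tape_measure_center (a point): yellow tape measure standing on the bench, 35 mm wide along its own x, 82 mm long along its own y, 65 mm high, z up; this point is at the middle of its case, 30 mm above its underside. The solid case is 33 mm wide and reaches 33 mm either way along y (the tongue sticks out a little on one side). 0.26 kg
- tray: fixed shallow grey open tray, 110 x 110 mm outside, walls 4 mm thick and 14 mm high, floor 4 mm thick; origin at the centre of its underside on the bench, z up, x and y along its sides
- parts_tin_center (a point): open steel tin of bolts, 80 mm diameter, 60 mm high, standing in a bay; this point is half-way up. Not to be taken out
- amber_jar_center (a point): amber jar with black cap, 56 mm diameter, 78 mm high, standing in a bay; this point is half-way up. Not to be taken out
- green_can_center (a point): green can, 60 mm diameter, 70 mm high, standing in a bay; this point is half-way up. Not to be taken out
- oil_can_center (a point): small grey spray tin with a red cap, 46 mm diameter, 146 mm high, standing on the bench; this point is half-way up. To be left alone
- offcut_center (a point): piece of square steel tube lying on the bench, 30 x 60 x 30 mm; this point is at its centre. To be left alone

How it is judged:
By the outcome, as a careful person would: the job done as asked, in the order asked, and still so for the second after the job is handed in, with the robot touching nothing.
It also fails if it takes over 67 s, if anything falls off the work surface, if the arm or the gripper's body presses on something with over 40 N, if the wrist force passes 120 N, or if a joint passes its speed limit or range.

## Working session

There is one attempt and no reset: what is moved stays moved. The work goes in short steps, Python scripts to look and compute and a shell command to move; the robot and the scene stay as the last step left them, time stands still between calls to the robot, and variables do not carry over. Pictures are saved under pics/ and viewed, at most 10 in all, crops included, and the job is handed in when it is done.

```bash
ls; mkdir -p pics; python3 - <<'E'
from rig import *
import cv2,json
print(observe())
for n in("scene","top"):
    im=snapshot(n); cv2.imwrite(f"pics/{n}0.png",im[:,:,::-1]); print(n,camera_params(n))
E
```

```text
pics
{'time_s': 0.0, 'q': array([-8.00086978e+01,  7.51471064e+00,  8.53307188e+01,  3.19723902e-04,
        8.72607994e+01, -4.89389792e+00]), 'qd': array([-0.05474288, -0.01867968, -0.00211877,  0.00635046, -0.02298049,
        0.04791878]), 'joint_torque': array([-9.97178977e-04, -5.69409907e+01, -5.00541580e+01, -1.96340311e-04,
        1.51580293e-02,  2.36025318e-05]), 'tcp_pos': array([ 0.15404162, -0.57927411,  0.20883481]), 'tool_rot': array([-1.79894186e+02, -9.38063367e-03,  1.48851759e+01]), 'wrist_force': array([-0.21815847,  1.17290878,  0.22622658]), 'ft_torque': array([-0.05038386,  0.02240583, -0.03465396]), 'gripper_force': 0.0, 'opening': 0.08549778739920043}
scene {'fovy': 48.635859354677976, 'cx': 257.64576034597917, 'cy': 187.0218977428715, 'R': array([[-0.89233749, -0.45103046, -0.01747365],
       [-0.22844194,  0.48467014, -0.84433947],
       [ 0.38929177, -0.74944405, -0.53552361]]), 't': array([0.39675188, 0.34293073, 0.77402058])}
top {'fovy': 42.81240299626012, 'cx': 257.8148723695736, 'cy': 184.1748309104441, 'R': array([[-1.05693902e-02, -9.99943228e-01, -1.35246270e-03],
       [-9.92708327e-01,  1.06553159e-02, -1.20069318e-01],
       [ 1.20076913e-01,  7.35415023e-05, -9.92764589e-01]]), 't': array([-0.1436393 ,  0.53787743,  1.47450801])}
```

View pics/scene0.png

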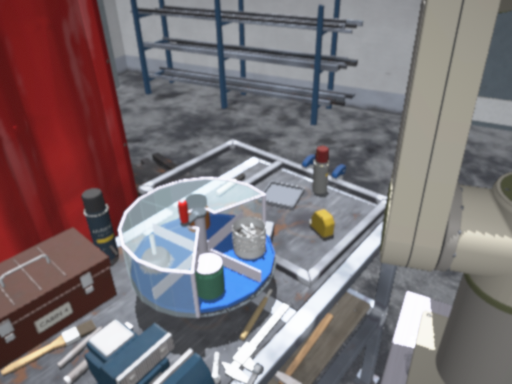

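View pics/top0.png

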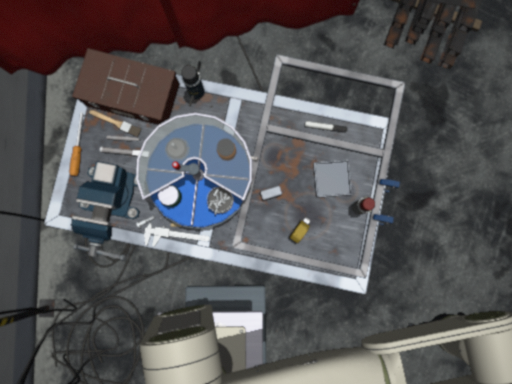

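The top view shows the carousel near (193,170), with the red grip at (176,165), the green can at (169,196) and the tin at (220,202). The brush is behind the guard at about (176,148) and the jar at (227,149). The tape is at (300,230), the tray at (332,179), the oil can at (366,205) and the offcut at (271,193). I'll zoom in on this next.

```bash
cat > h.py <<'E'
from rig import *
import cv2, numpy as np
def ray(n,u,v):
    p=camera_params(n); f=192/np.tan(np.radians(p["fovy"]/2)); R=np.array(p["R"]);t=np.array(p["t"])
    return -R.T@t, R.T@np.array([(u-p["cx"])/f,(v-p["cy"])/f,1])
def onz(n,u,v,z):
    c,d=ray(n,u,v); return c+d*(z-c[2])/d[2]
def proj(n,X):
    p=camera_params(n); f=192/np.tan(np.radians(p["fovy"]/2)); c=np.array(p["R"])@np.array(X)+np.array(p["t"])
    return np.array([p["cx"]+f*c[0]/c[2],p["cy"]+f*c[1]/c[2]])
def blob(n,im,f,box):
    "largest blob of mask f(hsv) within box (u0,v0,u1,v1): area, centroid, contour"
    h=cv2.cvtColor(im,cv2.COLOR_RGB2HSV).astype(int); m=f(h[...,0],h[...,1],h[...,2]).astype(np.uint8)
    k=np.zeros_like(m); u0,v0,u1,v1=box; k[v0:v1,u0:u1]=1; m*=k
    cs,_=cv2.findContours(m,cv2.RETR_EXTERNAL,cv2.CHAIN_APPROX_NONE); c=max(cs,key=cv2.contourArea)
    M=cv2.moments(c); return M["m00"],np.array([M["m10"],M["m01"]])/M["m00"],c
red=lambda h,s,v:((h<8)|(h>172))&(s>140)&(v>80)
blue=lambda h,s,v:(h>100)&(h<125)&(s>150)&(v>80)
yel=lambda h,s,v:(h>18)&(h<32)&(s>120)&(v>70)
E
python3 - <<'E'
from h import *
im=cv2.imread("pics/top0.png"); rgb=im[:,:,::-1].copy()
cv2.imwrite("pics/topc.png",cv2.resize(im[105:255,130:390],None,fx=3,fy=3,interpolation=cv2.INTER_CUBIC))
s=cv2.imread("pics/scene0.png")
cv2.imwrite("pics/scc.png",cv2.resize(s[130:320,110:360],None,fx=3,fy=3,interpolation=cv2.INTER_CUBIC))
for nm,m,b,z in [("grip",red,(150,140,200,190),.259),("tape",yel,(280,210,320,250),.065)]:
    a,c,k=blob("top",rgb,m,b); print(nm,a,c,onz("top",*c,z), cv2.minAreaRect(k))
srgb=s[:,:,::-1].copy()
a,c,k=blob("scene",srgb,red,(165,190,200,235)); print("gripS",a,c); 
E
```

```text
grip 6.0 [176.83333333 165.83333333] [0.55963279 0.06250005 0.259     ] ((176.5399932861328, 165.78001403808594), (2.6000001430511475, 5.0), 36.869895935058594)
tape 186.5 [299.14387846 231.56747096] [ 0.3890693  -0.27077572  0.065     ] ((299.1756591796875, 231.55404663085938), (10.462287902832031, 20.924575805664062), 35.53767776489258)
gripS 116.5 [183.28612303 211.69527897]
```

View pics/topc.png

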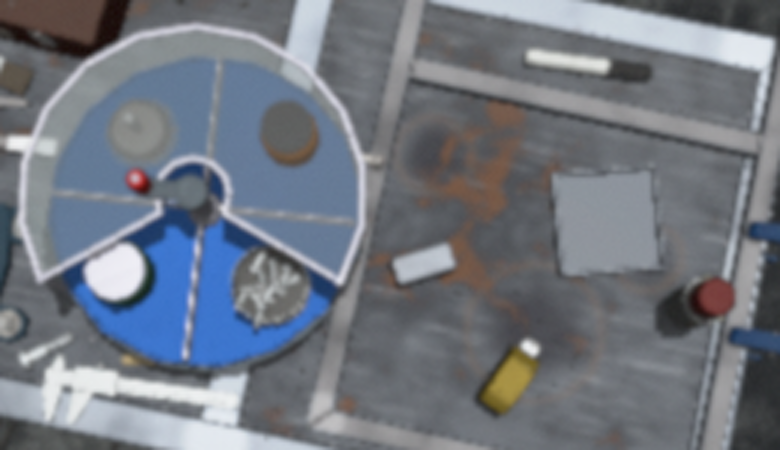

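View pics/scc.png

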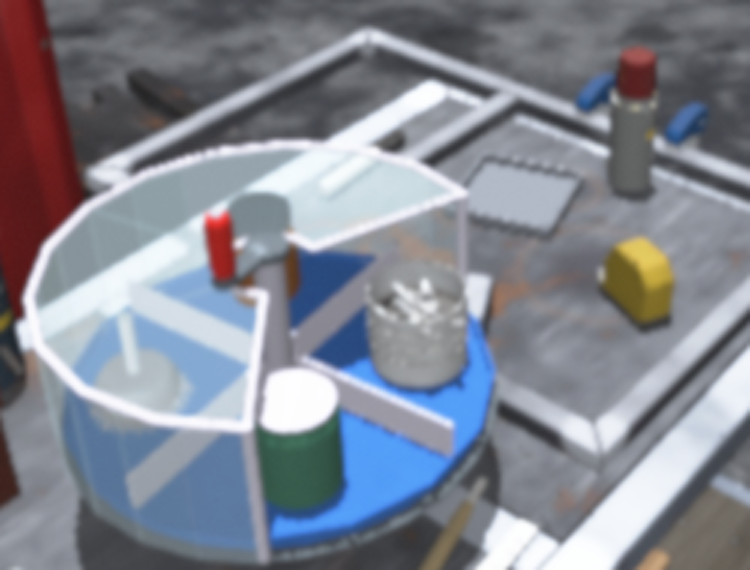

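The top crop shows the guard rim from (43,278) over (197,28) to (340,283), with inner roof corners at (162,210) and (225,208). The brush is at (140,130), the grip cap at (138,180), the tray corners at (553,172), (655,170), (662,270) and (562,276), and the tape at (510,380). In the scene crop, the shank top is at about (120,302) and the grip runs from (218,215) to (225,282).

```bash
python3 - <<'E'
from h import *
np.set_printoptions(precision=4,suppress=True)
T=lambda u,v,z:onz("top",130+u/3-.33,105+v/3-.33,z)
print("cam",ray("top",0,0)[0])
out=np.array([T(*p,.195)[:2] for p in [(43,278),(22,190),(44,113),(110,50),(197,28),(283,47),(345,108),(364,180),(340,283)]])
A=np.c_[2*out,np.ones(len(out))]; s=np.linalg.lstsq(A,(out**2).sum(1),rcond=None)[0]; ax=s[:2]; print("axis(roof)",ax,"r",np.sqrt(s[2]+ax@ax))
e=[T(*p,.195)[:2] for p in [(43,278),(340,283),(162,210),(225,208)]]
ang=lambda d:np.degrees(np.arctan2(d[1],d[0]))
print("edge angles from axis",[ang(x-ax) for x in e],[np.linalg.norm(x-ax) for x in e])
# disc front rim + dividers' outer ends (z .12 top)
for p in [(185,357),(54,192),(219,60),(352,219)]:
    x=T(*p,.12)[:2]; print("divider",x,ang(x-ax),np.linalg.norm(x-ax))
g=T(138,180,.257)[:2]; print("grip",g,ang(g-ax),np.linalg.norm(g-ax))
b=T(140,130,.12)[:2]; print("brush",b,ang(b-ax),np.linalg.norm(b-ax))
j=T(289,128,.168)[:2]; print("jar",j,ang(j-ax)); 
tr=np.array([T(*p,.014)[:2] for p in [(553,172),(655,170),(662,270),(562,276)]]); print("tray",tr.mean(0),np.linalg.norm(np.diff(tr,axis=0),axis=1),[ang(d)%90 for d in np.diff(tr,axis=0)])
# grip triangulation
def tri(a,b):
    (c1,d1),(c2,d2)=a,b; M=np.c_[d1,-d2]; k=np.linalg.lstsq(M,c2-c1,rcond=None)[0]; p,q=c1+k[0]*d1,c2+k[1]*d2; return (p+q)/2,np.linalg.norm(p-q)
print("grip tri top", tri(ray("top",130+138/3-.33,105+180/3-.33),ray("scene",110+217/3-.33,130+217/3-.33)))
im=cv2.imread("pics/top0.png")[:,:,::-1].copy()
a,c,k=blob("top",im,yel,(280,210,320,250)); r=cv2.boxPoints(cv2.minAreaRect(k)); w=np.array([onz("top",*p,.055)[:2] for p in r])
print("tape",onz("top",*c,.055),np.linalg.norm(np.diff(w,axis=0),axis=1),[ang(d) for d in np.diff(w,axis=0)], "tongue",T(530,347,.01))
for p in[(710,300)]: print("oil",T(*p,.14))
print("offcut",T(424,262,.03))
E
```

```text
cam [ 0.3554 -0.1495  1.5282]
axis(roof) [0.5603 0.0247] r 0.15765435067211955
edge angles from axis [np.float64(119.11825933016858), np.float64(-122.24383023231805), np.float64(117.21331232004476), np.float64(-116.19178170035653)] [np.float64(0.1573154665637033), np.float64(0.15747912958461388), np.float64(0.03311106156244662), np.float64(0.031520333377119396)]
divider [0.4136 0.0425] 173.07032611789847 0.14773074590380778
divider [0.5746 0.1705] 84.40403036917404 0.1464465083333715
divider [0.7037 0.0109] -5.512201041988381 0.14403270195726742
divider [ 0.5451 -0.1182] -96.08351407465145 0.1437315542787194
grip [0.5631 0.0659] 86.1199201112601 0.041297860917762455
brush [0.6348 0.0877] 40.20137338231731 0.09750766297421996
jar [ 0.6256 -0.0607] -52.571835502181145
tray [ 0.5536 -0.3819] [0.1065 0.105  0.1038] [np.float64(0.5190412618649276), np.float64(2.0841408606245295), np.float64(2.8325955958789137)]
grip tri top (array([0.5645, 0.0668, 0.2578]), np.float64(0.003625586391489783))
tape [ 0.3893 -0.2716  0.055 ] [0.0628 0.0312 0.0627] [np.float64(-36.582488867858544), np.float64(-126.31262374689894), np.float64(143.30038756625652)] tongue [ 0.4247 -0.2983  0.01  ]
oil [ 0.4614 -0.4569  0.14  ]
offcut [ 0.5119 -0.1897  0.03  ]
```

```bash
python3 -m handwheel '[[0,0,-0.03,0,0,0.065,-0.4],[0,0,-0.03,0,0,0.065,-0.4],[0,0,-0.03,0,0,0.065,-0.4],[0,0,-0.03,0,0,0.065,-0.4]]'
python3 -m handwheel '[[0.0205,-0.0323,0,0,0,0,-0.4],[0.0205,-0.0323,0,0,0,0,-0.4],[0.0205,-0.0323,0,0,0,0,-0.4],[0.0205,-0.0323,0,0,0,0,-0.4],[0.0205,-0.0323,0,0,0,0,-0.4],[0.0205,-0.0323,0,0,0,0,-0.4],[0.0205,-0.0323,0,0,0,0,-0.4],[0.0205,-0.0323,0,0,0,0,-0.4],[0.0205,-0.0323,0,0,0,0,-0.4],[0.0205,-0.0323,0,0,0,0,-0.4]]'
python3 -m handwheel '[[0.0205,-0.0323,0,0,0,0,-0.4],[0.0205,-0.0323,0,0,0,0,-0.4],[0.0205,-0.0323,0,0,0,0,-0.4],[0.0205,-0.0323,0,0,0,0,-0.4],[0.0205,-0.0323,0,0,0,0,-0.4],[0.0205,-0.0323,0,0,0,0,-0.4],[0.0205,-0.0323,0,0,0,0,-0.4],[0.0205,-0.0323,0,0,0,0,-0.4],[0,0,0,0,0,0,-0.4],[0,0,0,0,0,0,-0.4]]'
```

```text
time_s: 0.43
tcp_pos: [0.1541, -0.5793, 0.3305]
tool_rot: [-179.9, 0.0, -0.2]
wrist_force: [0.2, -0.3, -0.0]
opening: 0.06
gripper_force: 0.0
time_s: 1.27
tcp_pos: [0.3596, -0.2551, 0.3296]
tool_rot: [-180.0, 0.0, -0.0]
wrist_force: [0.3, 0.1, 1.2]
opening: 0.0595
gripper_force: 0.0
time_s: 2.1
tcp_pos: [0.5234, 0.0033, 0.3288]
tool_rot: [-180.0, 0.1, 0.2]
wrist_force: [0.3, -1.2, -0.4]
opening: 0.0598
gripper_force: 0.0
```

```bash
python3 -m handwheel '[[0.0208,-0.0316,0,0,0,0,-0.4],[0.0208,-0.0316,0,0,0,0,-0.4],[0,0,0.033,0,0,0,-0.4],[0,0,0.033,0,0,0,-0.4],[0,0,0.03,0,0,0,-0.4],[0,0,0,0,0,0,-0.4]]' 40
python3 -m handwheel '[[0,0,0,0,0,0,1],[0,0,0,0,0,0,1],[0,0,0,0,0,0,1],[0,0,0,0,0,0,1],[0,0,0,0,0,0,1],[0,0,0,0,0,0,1]]' 40
```

```text
time_s: 2.6
tcp_pos: [0.5607, 0.0633, 0.226]
tool_rot: [180.0, 0.7, -0.1]
wrist_force: [-0.9, 0.6, -1.2]
opening: 0.0596
gripper_force: 0.0
time_s: 3.1
tcp_pos: [0.5664, 0.065, 0.2371]
tool_rot: [-180.0, -0.3, 0.0]
wrist_force: [0.1, 2.6, 6.0]
opening: -0.0
gripper_force: 3.5
```

```bash
python3 - <<'E'
from h import *
o=observe(); print(o["tcp_pos"],o["tool_rot"],o["wrist_force"],o["opening"],o["gripper_force"])
a=snapshot("scene")[:,:,::-1]; b=snapshot("top")[:,:,::-1]
f=lambda i:cv2.resize(i,None,fx=3,fy=3,interpolation=cv2.INTER_CUBIC)
cv2.imwrite("pics/m1.png",np.hstack([f(a[150:320,110:240]),f(b[110:280,130:260])]))
E
```

```text
[0.56637735 0.06504802 0.23710107] [-1.79953236e+02 -2.89286529e-01  4.49269085e-04] [0.10278031 2.57496328 5.98482118] -6.803726438455389e-06 3.4685997222550213
```

View pics/m1.png

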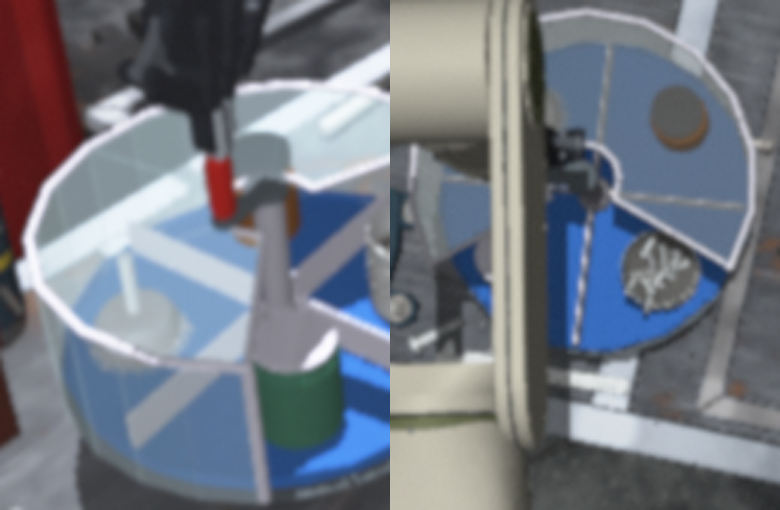

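The picture shows the whole red sleeve still visible at scene crop (220,157–222). The fingertips are shut and end right at its top or behind it. I'll check this by projecting the tip and handle points.

```bash
python3 - <<'E'
from h import *
o=observe(); p=o["tcp_pos"]; print(p)
c=lambda X:[((q-np.array([110,150]))*3+1).round(0) for q in [proj("scene",X)]]
for nm,X in [("tip",p-[0,0,.011]),("tcp+3cm",p+[0,0,.03]),("grip top",[.5647,.0665,.259]),("grip bot",[.5647,.0665,.212]),("hubtop",[.5603,.0247,.21])]: print(nm,c(X), (proj("top",X)-[130,110])*3+1+[390,0])
im=cv2.imread("pics/scene0.png")[:,:,::-1].copy()
a,cc,k=blob("scene",im,red,(165,190,200,235)); k=k[:,0]; print(k.min(0),k.max(0),cc)
for z in(.212,.2355,.259):print(onz("scene",*cc,z))
E
```

```text
[0.56640252 0.06510826 0.23712574]
tip [array([224., 196.])] [534.72791709 166.83594425]
tcp+3cm [array([217., 143.])] [527.02533908 159.36678186]
grip top [array([220., 156.])] [526.98112201 162.82389079]
grip bot [array([228., 215.])] [535.72083857 171.17614486]
hubtop [array([269., 185.])] [582.09655795 175.82050609]
[179 202] [187 222] [183.28612303 211.69527897]
[0.5877403  0.04160691 0.212     ]
[0.56623267 0.06756661 0.2355    ]
[0.54472504 0.09352631 0.259     ]
```

```bash
python3 -m handwheel '[[0,0,0,0,0,0,-0.4],[0,0,0,0,0,0,-0.4],[0,0,0,0,0,0,-0.4],[0,0,0,0,0,0,-0.4],[0,0,0,0,0,0,-0.4]]'
python3 - <<'E'
from h import *
im=cv2.imread("pics/m1.png"); 
o=observe(); print(o["tcp_pos"],o["wrist_force"],o["q"])
a=snapshot("scene"); ar,cc,k=blob("scene",a,red,(165,180,200,235)); k=k[:,0]; print(ar,k.min(0),k.max(0),cc)
cv2.imwrite("pics/m2.png",cv2.resize(a[130:250,130:260,::-1],None,fx=4,fy=4,interpolation=cv2.INTER_CUBIC))
E
```

```text
time_s: 3.62
tcp_pos: [0.5648, 0.0647, 0.2338]
tool_rot: [-180.0, 0.0, -0.0]
wrist_force: [0.4, 1.0, 0.9]
opening: 0.0597
gripper_force: 0.0
[0.56480235 0.06467733 0.23382159] [0.36563481 1.01816515 0.92193733] [1.36231162e+00 2.09515234e+00 8.84571626e+01 4.61477119e-03
 8.94616441e+01 9.13718109e+01]
123.0 [178 202] [188 222] [183.23441734 211.8495935 ]
```

View pics/m2.png

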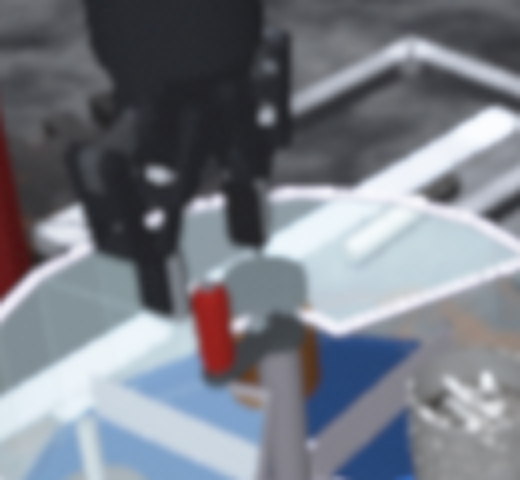

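The open fingertips sit at crop (155,310) and (245,245), and their middle is about 13 px above the projected tip. The shut tips had ended exactly at the sleeve's top with an upward force, so the tips really are about 3 cm higher than I assumed. I'll go down in small steps, watching the force.

```bash
python3 -m handwheel '[[0,-0.001,0.01,0,0,0,-0.4],[0,0,0.01,0,0,0,-0.4],[0,0,0,0,0,0,-0.4],[0,0,0,0,0,0,-0.4]]' 40
python3 - <<'E'
from h import *
a=snapshot("scene"); 
cv2.imwrite("pics/m3.png",cv2.resize(a[130:250,130:260,::-1],None,fx=4,fy=4,interpolation=cv2.INTER_CUBIC))
E
```

```text
time_s: 4.0
tcp_pos: [0.5638, 0.0656, 0.212]
tool_rot: [180.0, 0.2, -0.0]
wrist_force: [-0.4, -0.6, -0.4]
opening: 0.0595
gripper_force: 0.0
```

View pics/m3.png

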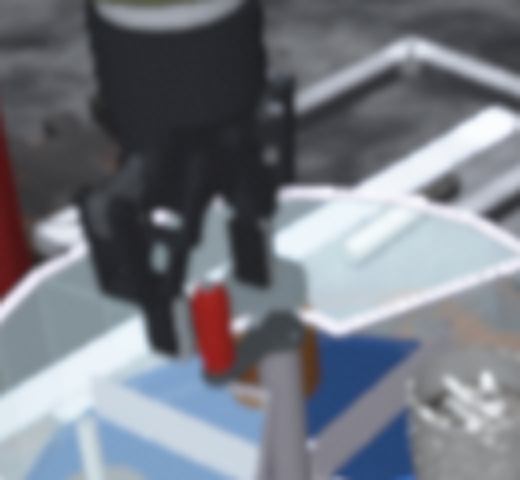

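The tips are now at crop (165,352) and (250,285), straddling the red sleeve at mid-height, so I'll close here.

```bash
python3 -m handwheel '[[0,0,0,0,0,0,0.2],[0,0,0,0,0,0,1],[0,0,0,0,0,0,1],[0,0,0,0,0,0,1],[0,0,0,0,0,0,1],[0,0,0,0,0,0,1]]' 40
```

```text
time_s: 4.55
tcp_pos: [0.5653, 0.0669, 0.2147]
tool_rot: [-179.9, -0.1, 0.0]
wrist_force: [-1.0, 4.3, 1.1]
opening: 0.0168
gripper_force: 39.5
```

```bash
python3 - <<'E'
import numpy as np
a=84+5*np.arange(29); p=42*np.c_[np.cos(np.radians(a)),-np.sin(np.radians(a))]
r=np.round(p,1); print([list(map(float,x)) for x in np.round(np.diff(r,axis=0),1)])
E
```

```text
[[-3.7, -0.2], [-3.6, 0.1], [-3.7, 0.4], [-3.6, 0.7], [-3.5, 1.1], [-3.4, 1.3], [-3.3, 1.7], [-3.1, 1.9], [-2.9, 2.2], [-2.8, 2.4], [-2.5, 2.6], [-2.3, 2.9], [-2.0, 3.1], [-1.7, 3.2], [-1.5, 3.3], [-1.2, 3.5], [-0.8, 3.6], [-0.6, 3.6], [-0.2, 3.7], [0.1, 3.6], [0.4, 3.7], [0.7, 3.6], [1.1, 3.5], [1.3, 3.4], [1.7, 3.3], [1.9, 3.1], [2.2, 2.9], [2.4, 2.8]]
```

```bash
python3 -m handwheel '[[-0.0037,-0.0002,0,0,0,0,1],[-0.0036,0.0001,0,0,0,0,1],[-0.0037,0.0004,0,0,0,0,1],[-0.0036,0.0007,0,0,0,0,1],[-0.0035,0.0011,0,0,0,0,1],[-0.0034,0.0013,0,0,0,0,1],[-0.0033,0.0017,0,0,0,0,1],[-0.0031,0.0019,0,0,0,0,1],[-0.0029,0.0022,0,0,0,0,1],[-0.0028,0.0024,0,0,0,0,1]]'
```

```text
time_s: 5.38
tcp_pos: [0.5313, 0.0553, 0.2147]
tool_rot: [-179.9, -0.1, 0.0]
wrist_force: [-0.0, 4.8, 2.7]
opening: 0.017
gripper_force: 40.1
```

```bash
python3 -m handwheel '[[-0.0025,0.0026,0,0,0,0,1],[-0.0023,0.0029,0,0,0,0,1],[-0.002,0.0031,0,0,0,0,1],[-0.0017,0.0032,0,0,0,0,1],[-0.0015,0.0033,0,0,0,0,1],[-0.0012,0.0035,0,0,0,0,1],[-0.0008,0.0036,0,0,0,0,1],[-0.0006,0.0036,0,0,0,0,1],[-0.0002,0.0037,0,0,0,0,1],[0.0001,0.0036,0,0,0,0,1]]'
python3 -m handwheel '[[0.0004,0.0037,0,0,0,0,1],[0.0007,0.0036,0,0,0,0,1],[0.0011,0.0035,0,0,0,0,1],[0.0013,0.0034,0,0,0,0,1],[0.0017,0.0033,0,0,0,0,1],[0.0019,0.0031,0,0,0,0,1],[0.0022,0.0029,0,0,0,0,1],[0.0024,0.0028,0,0,0,0,1],[0,0,0,0,0,0,1],[0,0,0,0,0,0,1]]'
```

```text
time_s: 6.22
tcp_pos: [0.5189, 0.0207, 0.2146]
tool_rot: [180.0, -0.1, -0.0]
wrist_force: [-1.0, 1.8, 4.5]
opening: 0.0173
gripper_force: 40.4
time_s: 7.05
tcp_pos: [0.5321, -0.0058, 0.2147]
tool_rot: [180.0, -0.2, -0.0]
wrist_force: [5.1, 3.9, 3.7]
opening: 0.017
gripper_force: 40.3
```

```bash
python3 -m handwheel '[[0,0,0,0,0,0,-0.2],[0,0,0,0,0,0,-0.2],[0,0,0,0,0,0,-0.2],[0,0,0,0,0,0,-0.2],[0,0,-0.02,0,0,0,-0.2],[0,0,-0.035,0,0,0,-0.2],[0,0,-0.035,0,0,0,-0.2],[-0.02,0.035,0,0,0,0,-0.2],[-0.02,0.035,0,0,0,0,-0.2],[-0.02,0.035,0,0,0,0,-0.2]]'
python3 -m handwheel '[[0,0.04,0,0,0,0,-0.2],[0,0.04,0,0,0,0,-0.2],[0,0.04,0,0,0,0,-0.2],[0,0,0,0,0,0,-0.2]]'
python3 - <<'E'
from h import *
a=snapshot("scene")[:,:,::-1]; b=snapshot("top")[:,:,::-1]
cv2.imwrite("pics/s2.png",a);cv2.imwrite("pics/t2.png",b)
f=lambda i:cv2.resize(i,None,fx=3,fy=3,interpolation=cv2.INTER_CUBIC)
cv2.imwrite("pics/m4.png",np.hstack([f(a[160:320,110:240]),f(b[110:270,130:260])]))
E
```

```text
time_s: 7.88
tcp_pos: [0.4698, -0.111, 0.3046]
tool_rot: [180.0, -0.1, 0.1]
wrist_force: [1.0, -1.3, 0.5]
opening: 0.0516
gripper_force: 0.0
time_s: 8.22
tcp_pos: [0.4687, -0.2366, 0.3029]
tool_rot: [179.9, 0.1, -0.3]
wrist_force: [0.4, 0.3, 0.3]
opening: 0.0513
gripper_force: 0.0
```

View pics/m4.png

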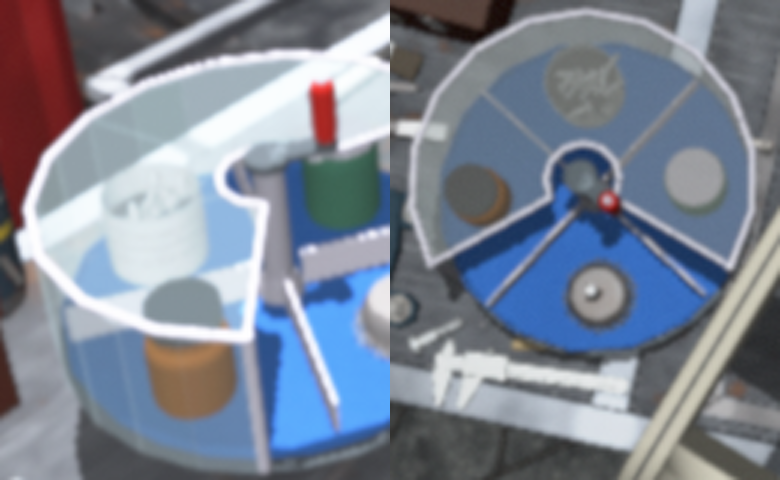

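The brush now faces the opening: its cup is centred at right crop (600,293) with the shank top at (592,291). The dividers end at (488,303) and (705,295), and the grip is at (610,200).

```bash
python3 - <<'E'
from h import *
np.set_printoptions(precision=4,suppress=True)
T=lambda u,v,z:onz("top",130+(u-390)/3-.33,110+v/3-.33,z)
ax=np.array([.5603,.0247]); ang=lambda d:np.degrees(np.arctan2(d[1],d[0]))
for n,p in [("cup",(600,293,.118)),("shank",(592,291,.168)),("divL",(488,303,.12)),("divR",(705,295,.12)),("divUL",(485,92,.12)),("grip",(610,199,.257))]:
    x=T(*p)[:2]; print(n,x,ang(x-ax)%360,np.linalg.norm(x-ax))
im=cv2.imread("pics/t2.png")[:,:,::-1].copy()
# cup by non-blue blob inside the bay
a,c,k=blob("top",im,lambda h,s,v:~((h>95)&(h<130)&(s>110)),(185,190,216,226)); print("cup blob",a,c,onz("top",*c,.115),cv2.minEnclosingCircle(k))
a,c,k=blob("top",im,lambda h,s,v:(v>200)&(s<60),(188,196,212,218)); print("shank blob",a,c,onz("top",*c,.168),onz("top",*c,.165))
E
```

```text
cup [0.4605 0.019 ] 183.24259872723047 0.0999965315414371
shank [0.4587 0.0205] 182.3684044786865 0.1017117202494691
divL [0.4519 0.1262] 136.8865185996065 0.14855958382781975
divR [ 0.4573 -0.082 ] 226.01393712546061 0.14828814526891704
divUL [0.6581 0.1318] 47.61224299722477 0.1450164321948986
grip [ 0.5322 -0.006 ] 227.5777181128572 0.041584784625910164
cup blob 379.0 [199.628  208.0994] [0.4585 0.0195 0.115 ] ((199.578125, 207.859375), 11.774447441101074)
shank blob 0.5 [196.3333 206.3333] [0.4596 0.0224 0.168 ] [0.4599 0.0227 0.165 ]
```

```bash
python3 -m handwheel '[[-0.0092,-0.0367,0,0,0,0,-0.2],[0,-0.0367,0,0,0,0,-0.2],[0,-0.0367,0,0,0,0,-0.2],[0,-0.0367,0,0,0,0,-0.2],[0,-0.0367,0,0,0,0,-0.2],[0,-0.0367,0,0,0,0,-0.2],[0,-0.0367,0,0,0,0,-0.2],[0,0,0,0,0,0,-0.2],[0,0,0,0,0,0,-0.2]]'
python3 -m handwheel '[[0,0,0.035,0,0,0,-0.2],[0,0,0.035,0,0,0,-0.2],[0,0,0.035,0,0,0,-0.2],[0,0,0.035,0,0,0,-0.2],[0,0,0.025,0,0,0,-0.2],[0,0,0,0,0,0,-0.2],[0,0,0,0,0,0,-0.2]]'
python3 -m handwheel '[[0,0,0.008,0,0,0,-0.2],[0,0,0.008,0,0,0,-0.2],[0,0,0.006,0,0,0,-0.2],[0,0,0,0,0,0,-0.2],[0,0,0,0,0,0,-0.2]]'
```

```text
time_s: 9.07
tcp_pos: [0.4605, 0.0294, 0.3041]
tool_rot: [-180.0, -0.0, 0.3]
wrist_force: [-0.8, -1.1, 0.8]
opening: 0.0512
gripper_force: 0.0
time_s: 9.65
tcp_pos: [0.4598, 0.026, 0.138]
tool_rot: [180.0, 0.2, -0.1]
wrist_force: [-0.0, 0.4, 0.5]
opening: 0.0514
gripper_force: 0.0
time_s: 10.07
tcp_pos: [0.4611, 0.0266, 0.117]
tool_rot: [180.0, 0.0, -0.0]
wrist_force: [0.2, 0.1, -0.8]
opening: 0.051
gripper_force: 0.0
```

```bash
python3 -m handwheel '[[-0.001,0.003,0.001,0,0,0,-0.2],[0,0.003,0.001,0,0,0,-0.2],[0,0,0,0,0,0,0.3],[0,0,0,0,0,0,1],[0,0,0,0,0,0,1],[0,0,0,0,0,0,1],[0,0,0,0,0,0,1],[0,0,0,0,0,0,1]]' 60
python3 -m handwheel '[[0,0,-0.005,0,0,0,1],[0,0,-0.01,0,0,0,1],[0,0,-0.01,0,0,0,1],[0,0,0,0,0,0,1],[0,0,0,0,0,0,1]]' 60
```

```text
time_s: 10.73
tcp_pos: [0.4602, 0.0205, 0.1151]
tool_rot: [180.0, -0.0, -0.0]
wrist_force: [-0.7, -0.5, 1.2]
opening: 0.0082
gripper_force: 58.4
time_s: 11.15
tcp_pos: [0.461, 0.0206, 0.1412]
tool_rot: [180.0, -0.1, -0.0]
wrist_force: [-0.9, 0.5, -4.0]
opening: 0.0081
gripper_force: 58.4
```

```bash
python3 -m handwheel '[[0,0,-0.02,0,0,0,1],[0,0,-0.03,0,0,0,1],[0,0,-0.03,0,0,0,1],[0,0,-0.03,0,0,0,1],[0,0.015,0,0,0,0,1],[0.0077,0.025,0,0,0,0,1],[0.0077,0.033,0,0,0,0,1],[0.0077,0.033,0,0,0,0,1],[0.0077,0.033,0,0,0,0,1],[0.0077,0.033,0,0,0,0,1]]' 60
python3 -m handwheel '[[0.0077,0.033,0,0,0,0,1],[0.0077,0.033,0,0,0,0,1],[0.0077,0.033,0,0,0,0,1],[0.0077,0.033,0,0,0,0,1],[0.0077,0.033,0,0,0,0,1],[0.0077,0.033,0,0,0,0,1],[0.0077,0.025,0,0,0,0,1],[0,0.007,0,0,0,0,1],[0,0,0,0,0,0,1],[0,0,0,0,0,0,1]]' 60
```

```text
time_s: 11.98
tcp_pos: [0.4985, -0.1529, 0.2495]
tool_rot: [-180.0, 0.0, 0.0]
wrist_force: [0.4, 0.7, -2.8]
opening: 0.0081
gripper_force: 58.6
time_s: 12.82
tcp_pos: [0.5521, -0.381, 0.2489]
tool_rot: [-179.9, 0.1, -0.0]
wrist_force: [-0.2, 1.0, -3.2]
opening: 0.008
gripper_force: 58.8
```

```bash
python3 -m handwheel '[[0.0015,0.001,0.02,0,0,0,1],[0,0,0.035,0,0,0,1],[0,0,0.035,0,0,0,1],[0,0,0.035,0,0,0,1],[0,0,0.035,0,0,0,1],[0,0,0.03,0,0,0,1],[0,0,0.015,0,0,0,1],[0,0,0.005,0,0,0,1],[0,0,0,0,0,0,1],[0,0,0,0,0,0,1]]' 60
python3 -m handwheel '[[0,0,0.002,0,0,0,1],[0,0,0.002,0,0,0,1],[0,0,0.002,0,0,0,1],[0,0,0,0,0,0,1],[0,0,0,0,0,0,1]]' 60
```

```text
time_s: 13.65
tcp_pos: [0.5552, -0.3828, 0.0423]
tool_rot: [179.9, -0.1, 0.0]
wrist_force: [1.3, 0.2, -1.8]
opening: 0.0079
gripper_force: 58.8
time_s: 14.07
tcp_pos: [0.5539, -0.3825, 0.0341]
tool_rot: [180.0, -0.0, -0.0]
wrist_force: [0.0, 0.0, -3.3]
opening: 0.0081
gripper_force: 58.8
```

```bash
python3 - <<'E'
from h import *
b=snapshot("top"); a=snapshot("scene")
cv2.imwrite("pics/t3.png",b[:,:,::-1]); cv2.imwrite("pics/s3.png",a[:,:,::-1]); print(observe()["wrist_force"],observe()["tcp_pos"])
E
```

```text
[ 0.09638018 -0.21405849 -3.23820588] [ 0.55389699 -0.38250955  0.03401076]
```

```bash
python3 -m handwheel '[[0,0,0.002,0,0,0,1],[0,0,0.001,0,0,0,1],[0,0,0,0,0,0,1],[0,0,0,0,0,0,1]]' 60
python3 -m handwheel '[[0,0,0.001,0,0,0,1],[0,0,0,0,0,0,1],[0,0,0,0,0,0,1]]' 60
python3 -m handwheel '[[0,0,0.001,0,0,0,1],[0,0,0,0,0,0,1],[0,0,0,0,0,0,1]]' 60
```

```text
time_s: 14.5
tcp_pos: [0.5537, -0.3823, 0.0306]
tool_rot: [-180.0, 0.0, -0.0]
wrist_force: [0.5, 0.1, -2.2]
opening: 0.0079
gripper_force: 58.8
time_s: 14.75
tcp_pos: [0.5539, -0.3824, 0.0298]
tool_rot: [-180.0, 0.0, -0.0]
wrist_force: [-0.6, -0.6, -2.3]
opening: 0.0081
gripper_force: 58.8
time_s: 15.0
tcp_pos: [0.5541, -0.3827, 0.0292]
tool_rot: [180.0, -0.0, -0.0]
wrist_force: [-0.2, -0.3, -0.3]
opening: 0.0082
gripper_force: 59.2
```

```bash
python3 -m handwheel '[[0,0,0.0005,0,0,0,1],[0,0,0,0,0,0,0.7],[0,0,0,0,0,0,0.3],[0,0,0,0,0,0,0],[0,0,0,0,0,0,-0.2],[0,0,0,0,0,0,-0.2],[0,0,-0.02,0,0,0,-0.2],[0,0,-0.035,0,0,0,-0.2],[0,0,-0.035,0,0,0,-0.4],[0,0,-0.03,0,0,0,-0.6]]' 60
python3 -m handwheel '[[-0.0275,-0.0185,0,0,0,0,-0.6],[-0.0275,-0.0185,0,0,0,0,-0.6],[-0.0275,-0.0185,0,0,0,0,-0.6],[-0.0275,-0.0185,0,0,0,0,-0.6],[-0.0275,-0.0185,0,0,0,0,-0.6],[-0.0275,-0.0185,0,0,0,0,-0.6]]'
python3 -m handwheel '[[0,0,0,0,0,0.1065,-0.6],[0,0,0,0,0,0.1065,-0.6],[0,0,0,0,0,0.1065,-0.6],[0,0,0,0,0,0.1065,-0.6],[0,0,0,0,0,0.1065,-0.6],[0,0,0,0,0,0.1065,-0.6],[0,0,0,0,0,0,-0.6],[0,0,0,0,0,0,-0.6]]'
python3 - <<'E'
from h import *
im=snapshot("scene"); cv2.imwrite("pics/s4.png",im[:,:,::-1])
cv2.imwrite("pics/s4c.png",cv2.resize(im[120:300,190:390,::-1],None,fx=3.3,fy=3.3,interpolation=cv2.INTER_CUBIC))
E
```

```text
time_s: 15.83
tcp_pos: [0.554, -0.3825, 0.1505]
tool_rot: [180.0, -0.0, -0.0]
wrist_force: [0.2, -0.5, 0.7]
opening: 0.0679
gripper_force: 0.0
time_s: 16.33
tcp_pos: [0.3876, -0.2705, 0.1482]
tool_rot: [180.0, -0.0, -0.0]
wrist_force: [-0.9, 0.0, 0.6]
opening: 0.0687
gripper_force: 0.0
time_s: 17.0
tcp_pos: [0.3889, -0.2714, 0.1485]
tool_rot: [-180.0, -0.0, -36.4]
wrist_force: [-0.3, -0.5, 0.1]
opening: 0.0684
gripper_force: 0.0
```

View pics/s4c.png

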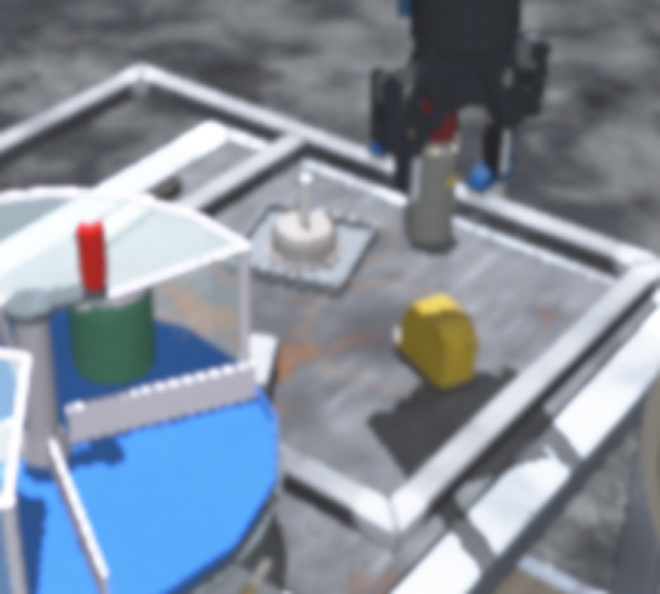

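The brush stands upright, central in the tray, at crop (305,235). The open gripper is over the tape at (437,340), aligned across its width.

```bash
python3 -m handwheel '[[0,0,0.035,0,0,0,-0.6],[0,0,0.035,0,0,0,-0.6],[0,0,0.03,0,0,0,-0.6],[0,0,0.025,0,0,0,-0.6],[0,0,0,0,0,0,-0.6],[0,0,0,0,0,0,-0.6]]'
python3 -m handwheel '[[0,0,0.01,0,0,0,-0.6],[0,0,0.01,0,0,0,-0.6],[0,0,0,0,0,0,-0.6],[0,0,0,0,0,0,-0.1],[0,0,0,0,0,0,0.1],[0,0,0,0,0,0,0.3],[0,0,0,0,0,0,1],[0,0,0,0,0,0,1],[0,0,0,0,0,0,1]]' 50
```

```text
time_s: 17.55
tcp_pos: [0.3878, -0.2704, 0.0224]
tool_rot: [-180.0, 0.2, -36.5]
wrist_force: [-0.1, -0.6, 0.4]
opening: 0.0682
gripper_force: 0.0
time_s: 18.3
tcp_pos: [0.3894, -0.2719, 0.0043]
tool_rot: [180.0, -0.1, -36.6]
wrist_force: [-2.2, 1.5, 5.8]
opening: 0.0325
gripper_force: 50.0
```

```bash
python3 -m handwheel '[[0,0,-0.01,0,0,0,1],[0,0,-0.02,0,0,0,1],[0,0,-0.035,0,0,0,1],[0,0,-0.035,0,0,0,1],[0,0,-0.035,0,0,0,1],[0,0,-0.035,0,0,0,1],[0,0,-0.035,0,0,0,1],[0,0,-0.02,0,0,0,1],[0,0,0,0,0,0,1]]' 50
python3 -m handwheel '[[0,0,0,0,0,-0.06,1],[0,0,0,0,0,-0.1,1],[0,0,0,0,0,-0.1,1],[0,0,0,0,0,-0.1,1],[0,0,0,0,0,-0.1,1],[0,0,0,0,0,-0.1,1],[0,0,0,0,0,-0.079,1],[0,0,0,0,0,0,1],[0,0,0,0,0,0,1]]' 50
```

```text
time_s: 19.05
tcp_pos: [0.3909, -0.273, 0.2347]
tool_rot: [180.0, -0.5, -36.6]
wrist_force: [0.6, -0.5, -2.4]
opening: 0.0323
gripper_force: 50.6
time_s: 19.8
tcp_pos: [0.3883, -0.2708, 0.2269]
tool_rot: [-179.9, 0.1, -0.2]
wrist_force: [-0.4, -0.1, -3.6]
opening: 0.0321
gripper_force: 50.4
```

```bash
python3 -m handwheel '[[0.0077,-0.02,0,0,0,0,1],[0.0077,-0.035,0,0,0,0,1],[0.0077,-0.035,0,0,0,0,1],[0.0077,-0.035,0,0,0,0,1],[0.0077,-0.035,0,0,0,0,1],[0.0077,-0.035,0,0,0,0,1],[0.0077,-0.035,0,0,0,0,1],[0.0077,-0.035,0,0,0,0,1],[0.0077,-0.02,0,0,0,0,1],[0,-0.007,0,0,0,0,1]]' 50
python3 -m handwheel '[[0,0,0,0,0,0,1],[0,0,0,0,0,0,1],[0,0,0,0,0,0,1]]' 50
```

```text
time_s: 20.63
tcp_pos: [0.4585, 0.0238, 0.2277]
tool_rot: [-179.9, 0.0, 0.0]
wrist_force: [-0.3, -0.6, -2.5]
opening: 0.0323
gripper_force: 51.1
time_s: 20.88
tcp_pos: [0.4579, 0.0195, 0.2281]
tool_rot: [180.0, 0.0, -0.1]
wrist_force: [-0.1, -0.5, -3.3]
opening: 0.0324
gripper_force: 51.0
```

```bash
python3 -m handwheel '[[0,0,0.02,0,0,0,1],[0,0,0.03,0,0,0,1],[0,0,0.03,0,0,0,1],[0,0,0.025,0,0,0,1],[0,0,0.012,0,0,0,1],[0,0,0.007,0,0,0,1],[0,0,0,0,0,0,1],[0,0,0,0,0,0,1]]' 50
python3 -m handwheel '[[0,0,0.002,0,0,0,1],[0,0,0.002,0,0,0,1],[0,0,0.001,0,0,0,1],[0,0,0,0,0,0,1],[0,0,0,0,0,0,1]]' 50
```

```text
time_s: 21.55
tcp_pos: [0.459, 0.02, 0.1056]
tool_rot: [180.0, -0.1, -0.1]
wrist_force: [0.3, -0.3, -2.2]
opening: 0.0324
gripper_force: 50.8
time_s: 21.97
tcp_pos: [0.4584, 0.0206, 0.0997]
tool_rot: [180.0, -0.0, -0.0]
wrist_force: [-0.6, -0.1, -2.9]
opening: 0.0324
gripper_force: 50.8
```

```bash
python3 -m handwheel '[[0,0,0.0015,0,0,0,1],[0,0,0.0015,0,0,0,1],[0,0,0,0,0,0,1],[0,0,0,0,0,0,1]]' 50
python3 -m handwheel '[[0,0,0.001,0,0,0,1],[0,0,0,0,0,0,1],[0,0,0,0,0,0,1]]' 50
python3 -m handwheel '[[0,0,0.001,0,0,0,1],[0,0,0,0,0,0,1],[0,0,0,0,0,0,1]]' 50
```

```text
time_s: 22.3
tcp_pos: [0.4581, 0.0206, 0.0962]
tool_rot: [-180.0, 0.0, -0.0]
wrist_force: [0.6, -0.5, -2.8]
opening: 0.0321
gripper_force: 50.8
time_s: 22.55
tcp_pos: [0.4582, 0.0206, 0.0953]
tool_rot: [-180.0, 0.0, -0.0]
wrist_force: [-0.5, -0.4, -2.8]
opening: 0.0319
gripper_force: 50.8
time_s: 22.8
tcp_pos: [0.4583, 0.0206, 0.0944]
tool_rot: [-180.0, 0.0, -0.0]
wrist_force: [-0.5, -0.4, -3.9]
opening: 0.032
gripper_force: 51.0
```

```bash
python3 -m handwheel '[[0,0,0.001,0,0,0,1],[0,0,0,0,0,0,1],[0,0,0,0,0,0,1]]' 50
python3 -m handwheel '[[0,0,0.001,0,0,0,1],[0,0,0,0,0,0,1],[0,0,0,0,0,0,1]]' 50
```

```text
time_s: 23.05
tcp_pos: [0.4584, 0.0206, 0.0943]
tool_rot: [180.0, -0.0, -0.0]
wrist_force: [-4.9, -0.9, 5.2]
opening: 0.0323
gripper_force: 51.9
time_s: 23.3
tcp_pos: [0.4585, 0.0205, 0.0942]
tool_rot: [180.0, -0.0, -0.0]
wrist_force: [-9.4, 0.2, 13.9]
opening: 0.0323
gripper_force: 53.0
```

```bash
python3 -m handwheel '[[0,0,-0.001,0,0,0,1],[0,0,0,0,0,0,1],[0,0,0,0,0,0,0.15],[0,0,0,0,0,0,0],[0,0,0,0,0,0,-0.2],[0,0,0,0,0,0,-0.5],[0,0,0,0,0,0,-0.5],[0,0,0,0,0,0,-0.5],[0,0,-0.015,0,0,0,-0.5],[0,0,-0.03,0,0,0,-0.5]]' 50
python3 -m handwheel '[[0,0,-0.035,0,0,0,-0.5],[0,0,-0.035,0,0,0,-0.5],[0,0,-0.035,0,0,0,-0.5],[0,0,-0.035,0,0,0,-0.5],[0,0.035,0,0,0,0,-0.5],[0,0.035,0,0,0,0,-0.5],[0,0.035,0,0,0,0,-0.5],[0,0.035,0,0,0,0,-0.5],[0,0.035,0,0,0,0,-0.5],[0,0.035,0,0,0,0,-0.5]]'
python3 -m handwheel '[[0,0.035,0,0,0,0,-0.5],[0,0,0,0,0,0,-0.5],[0,0,0,0,0,0,-0.5]]'
python3 - <<'E'
from h import *
a=snapshot("scene")[:,:,::-1]; b=snapshot("top")[:,:,::-1]
f=lambda i:cv2.resize(i,None,fx=2.2,fy=2.2,interpolation=cv2.INTER_CUBIC)
cv2.imwrite("pics/m5.png",np.hstack([f(a[120:320,130:310]),f(b[105:305,130:305])]))
E
```

```text
time_s: 24.13
tcp_pos: [0.4551, 0.0208, 0.1348]
tool_rot: [-180.0, 0.4, -0.0]
wrist_force: [-0.8, 0.3, 0.0]
opening: 0.0639
gripper_force: 0.0
time_s: 24.97
tcp_pos: [0.458, -0.1911, 0.2785]
tool_rot: [180.0, -0.0, -0.0]
wrist_force: [0.8, -1.4, -0.1]
opening: 0.064
gripper_force: 0.0
time_s: 25.22
tcp_pos: [0.4577, -0.226, 0.2778]
tool_rot: [-180.0, 0.1, -0.2]
wrist_force: [0.4, -0.4, -0.8]
opening: 0.0643
gripper_force: 0.0
```

View pics/m5.png

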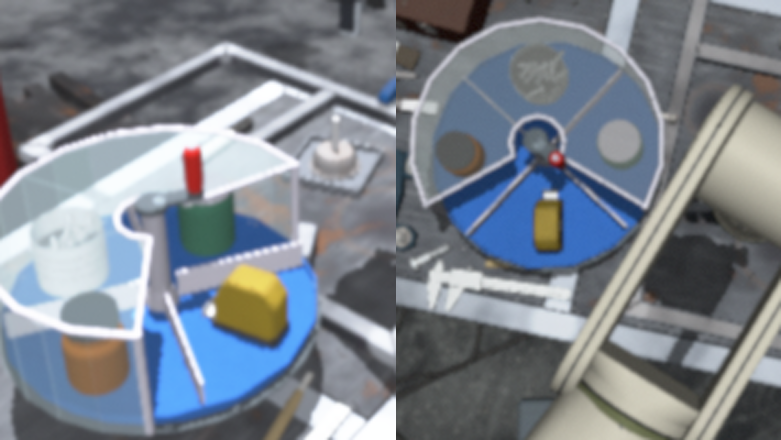

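The tape stands upright in the front bay, at scene crop (252,302) and top crop (547,222). The brush stands in the tray at (335,155), and the tin, jar and can are in their bays.

```bash
python3 -c "
from rig import *
print(finish_job())"
```

```text
the job is handed in; nothing more can be done
None
```

I turned the carousel so the brush bay faced the opening, stood the wire cup brush upright in the grey tray, put the tape measure upright in the empty bay, and handed the job in at about 25 s; no result came back.

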